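# Test the stop button and restart

### The arm

A 6-joint arm with a two-finger parallel gripper is mounted at the origin on the work surface; the furniture and walls round the work are solid. World frame = base frame: x ahead of the robot, y to its left, z up, the work surface at z = 0. Lengths are in mm, angles in rad, forces in N, time in s.
With the tool pointing down it reaches from about 325 to 1000 mm from the base axis. Payload 5.1 kg.
Tool frame: the origin (TCP) lies on the centre line of the jaws, within the pads' length; the fingertips stand 22 mm ahead of it and the grasp point (between the pads) lies 3 mm ahead of it; x points along the fingers, y is the direction in which the jaws open and shut, and the axes are right-handed (so a half turn about x gives the same grasp; the last joint's range is limited). The gripper opens to 85 mm and grips with 20 to 120 N. Pads are 22 mm wide; open, the fingers measure 114 mm over their backs; the gripper's body (76 mm by 85 mm) begins 54 mm behind the grasp point. The pads swing forward as they close: fully open they stand 13 mm farther back than shut.
Start: joints at [-1.254, 0.124, 1.65, -0, 1.367, -0.083], TCP at [252.97, -598.741, 253.322] pointing down, gripper open.
Joint ranges: [-2.61, 2.61], [-1.02, 2.33], [0.03, 2.71], [-1.35, 4.49], [0.32, 2.68], [-2.91, 2.91]. Speed limits (rad/s): [2.57, 2.57, 3.14, 3.14, 3.14, 3.14].

### API

Orientations are given as a unit quaternion [w, x, y, z].
In Python, from bench import readout, camera, workorder gives the robot as it stands.
- The arm moves only by the tool step_arm, never from a script. Its argument "increments" is a list of rows, each a list of 7 numbers: the shift along the tool's x, y, z in cm, then the turn, a rotation vector about the tool's x, y, z in rad, then the finger opening in cm, from 0 to 8.54. In form: [[tx, ty, tz, rx, ry, rz, gripper], ...]. A call has exactly 10 rows; each row is the pose to reach, as a shift and turn from the pose commanded when the call began, along the tool's axes at that moment; what a row does not reach only later rows make up. A row lasts 1/8 s, in which the tool goes at most 62.5 mm and 10.7 degrees, less where a joint would pass 70% of its speed; a pose out of reach is approached as far as the arm can. A call with a gripper value outside its range is refused whole. The fingers move at their own pace and stop on an object; "grip_force" is the grip in N (left out, the last holds). Time passes only in rows, so rows that repeat a pose let the fingers close, or fill a call up. It gives the time, the measured TCP pose, the force and the opening at its end, in the units of the state.
- readout.get_obs(): the state, without advancing time (a new reading comes with each control period).
- camera(name): name is "scene" or "top" or "wrist"; returns a dict with "color" (480x640x3 uint8, blue, green, red), "z_map" (480x640 float32, mm along the optical axis (not along the pixel's ray), 0 where there is no reading), "K" (3x3 intrinsics, pixels), "R" (3x3) and "t" (3): a world point X has camera coordinates R X + t. Camera axes: x right, y down, z forward; pixel columns grow to the right and rows downward; lengths in mm; the calibration is good to about 2 mm. A picture is of the moment at which its call begins.
- workorder.finish_job(): hands the job in, once; it reports no verdict.
The state is a dict: "time": time; "qpos": joint angles; "joint_vel": joint speeds; "tau": joint torques, N m; "tool_pos": TCP position; "tcp_rot": TCP orientation; "ft_force": force on the tool from outside, world axes, zero at the start; "torque": the same for the moment, N m; "width": finger opening in mm.
Only numpy, scipy, OpenCV 4.12 (cv2) and the standard library are available. Lean on these libraries where they do the work, as an engineer would, in place of code of your own. Each camera call takes 0.05 s, during which the arm holds its last target.

### The job

Test the machine's emergency stop: press the red mushroom button down until it latches, take the finger off so that it stays in by itself, then push one of its ears round clockwise until the button springs out again, and leave the head to turn back to rest. After that press the green start button fully in and let it come out again. Everything is done by pressing and pushing: pick nothing up, and leave everything else on the bench where it stands.

Things in the scene. Friction and masses are not known exactly. Their poses are not given: they have to be found in the camera images.
- stop_box: stop station: yellow box 134x134 mm, 130 mm tall, screwed to the bench; origin at the centre of its underside, z up. The axis of the stop button stands at its centre. Open metal trays, 184 mm tall, stand close round both stations
- stop_button (a joint): travel of the red mushroom stop button in m, down: 0 = fully out, 0.012 = end stop. A spring pushes it out (2.5 N when out, 5 N when in; pressing it past the latch takes up to about 7 N). Pressed 0.010 or more a latch inside snaps over it, and it then stays in by itself at about 0.0095. Pressing again does not release it. Turned clockwise by about 0.5 rad the latch lets go and it springs out
- stop_twist (a joint): turn of the red head in rad, clockwise seen from above: 0 = at rest, 0.9 = end stop. A light spring turns it back to 0 (0.02 to 0.08 N m) when it is let go, whether the button is in or out
- stop_top (a point): middle of the rounded top of the red head, the place to press, 180 mm above the bench when out. The head is 64 mm across and carries three radial ears, 120 degrees apart. It moves with the button
- stop_ear0 (a point): point on the top edge line of one of the head's three ears, 42 mm from the button's axis and 6 mm below stop_top. The ear is a radial bar 13 mm wide and 20 mm tall (its top is at this point, its underside 20 mm below) that reaches from the head, 32 mm from the axis, to 52 mm from the axis. Below the underside there is 24 mm of free height over the yellow box when the button is out, 14 mm when it is in. It moves and turns with the head
- stop_ear1 (a point): point on the top edge line of one of the head's three ears, 42 mm from the button's axis and 6 mm below stop_top. The ear is a radial bar 13 mm wide and 20 mm tall (its top is at this point, its underside 20 mm below) that reaches from the head, 32 mm from the axis, to 52 mm from the axis. Below the underside there is 24 mm of free height over the yellow box when the button is out, 14 mm when it is in. It moves and turns with the head
- stop_ear2 (a point): point on the top edge line of one of the head's three ears, 42 mm from the button's axis and 6 mm below stop_top. The ear is a radial bar 13 mm wide and 20 mm tall (its top is at this point, its underside 20 mm below) that reaches from the head, 32 mm from the axis, to 52 mm from the axis. Below the underside there is 24 mm of free height over the yellow box when the button is out, 14 mm when it is in. It moves and turns with the head
- start_box: start station: grey box 104x104 mm, 130 mm tall, screwed to the bench; origin at the centre of its underside. It may stand left or right of the stop station
- start_button (a joint): travel of the round green start button in m, down: 0 = out, 0.006 = fully in; a spring pushes it out again, fully in takes 5 N
- start_button_top (a point): middle of the top of the green start button, 34 mm across; press straight down
- polish_tin: bystander: round tin with blue and yellow bands, 67 mm across, 68 mm tall; origin at the middle of its underside as it lay on the shelf
- oil_can: bystander: red oil can with a thin bent spout, 64x74 mm, 167 mm tall; origin at the middle of its underside as it lay on the shelf
- tape_roll: bystander: roll of masking tape lying flat, 103 mm across, 25 mm tall; origin at the middle of its underside as it lay on the shelf
- compound_green: bystander: green bar of polishing compound, 42x75x36 mm; origin at the middle of its underside as it lay on the shelf
- mug: bystander: white mug with handle, 92x123 mm, 95 mm tall; origin at the middle of its underside as it lay on the shelf
- compound_white: bystander: white bar of polishing compound, 40x100x38 mm; origin at the middle of its underside as it lay on the shelf

How it is judged:
By the outcome, as a careful person would: the job done as asked, in the order asked, and still so for the second after the job is handed in, with the robot touching nothing.
It also fails if it takes over 61 s, if anything falls off the work surface, if the arm or the gripper's body presses on something with over 40 N, if the wrist force passes 120 N, or if a joint passes its speed limit or range.

## Working session

There is one attempt and no reset: what is moved stays moved. The work goes in short steps, Python scripts to look and compute and a tool call to move; the robot and the scene stay as the last step left them, time stands still between calls to the robot, and variables do not carry over. Pictures are saved under pics/ and viewed, and the job is handed in when it is done.

Besides the shell and the picture viewer there is one more tool, called after ">>>" as name(argument=value, ...) on one line, values as JSON. step_arm: Moves the arm, as the interface text tells. Its arguments: {"type":"object","properties":{"increments":{"type":"array"},"grip_force":{"type":"number"}},"required":["increments"]}

```bash
mkdir -p pics
python3 - <<'E'
from bench import readout, camera
import cv2,numpy as np
print(readout.get_obs())
for n in ["scene","top"]:
    c=camera(n); cv2.imwrite(f"pics/{n}0.png",c["color"]); np.savez(f"{n}0.npz",**c); print(n,c["K"],c["R"],c["t"])
E
```

```text
{'time': 0.0, 'qpos': array([-1.25360406e+00,  1.24504208e-01,  1.65165145e+00, -7.95217683e-06,
        1.36746760e+00, -8.26143874e-02]), 'joint_vel': array([ 0.00015384, -0.0024127 ,  0.00062414,  0.00139767,  0.00072396,
        0.00082239]), 'tau': array([-1.72955170e-03, -4.23626482e+01, -3.65450335e+01, -1.88004274e-04,
        7.24161247e-03, -5.41387010e-06]), 'tool_pos': array([ 252.79751179, -598.23207464,  252.06686471]), 'tcp_rot': array([-0.13970125, -0.69293808, -0.14112659,  0.69311158]), 'ft_force': array([ 0.11733821, -0.65515397,  0.13116118]), 'torque': array([-0.08511605, -0.00190135, -0.02581958]), 'width': 85.72068891902383}
scene [[547.77055922   0.         312.61627786]
 [  0.         547.77055922 237.36843062]
 [  0.           0.           1.        ]] [[-0.69815971 -0.71575888 -0.01619383]
 [-0.33645359  0.34797853 -0.87504853]
 [ 0.63195886 -0.60547516 -0.48376423]] [369.83088642 251.59631709 936.59823408]
top [[478.85567265   0.         316.60352708]
 [  0.         478.85567265 251.88694811]
 [  0.           0.           1.        ]] [[ 0.02739075 -0.99945399  0.01847906]
 [-0.99242842 -0.02940309 -0.11925308]
 [ 0.11973131 -0.01507271 -0.99269191]] [  30.16782864  483.75564546 1076.75072208]
```

View pics/scene0.png

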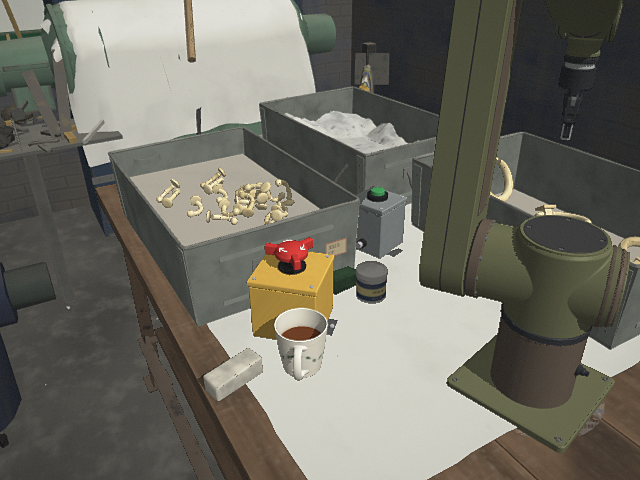

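View pics/top0.png

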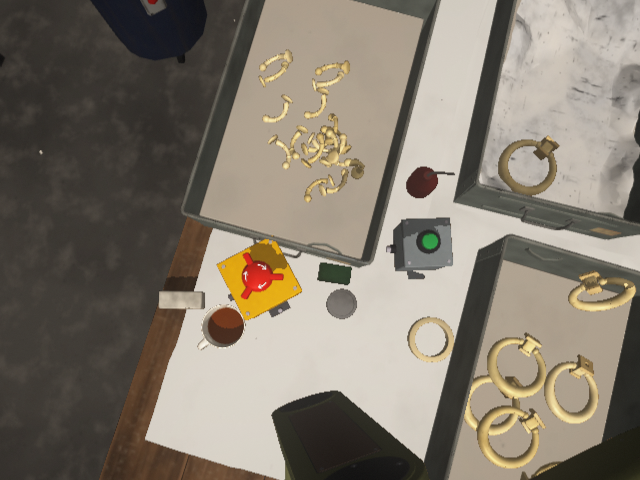

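The top view shows the red head at about (258,278), with ears near (278,278), (250,290) and (252,262). The green button is at (430,241).

```bash
cat > h.py <<'E'
import numpy as np,cv2
def world(c):
    z=c["z_map"].astype(float); v,u=np.mgrid[:480,:640]
    K=c["K"]; P=np.stack([(u-K[0,2])/K[0,0]*z,(v-K[1,2])/K[1,1]*z,z],-1)
    return (P-c["t"])@c["R"]
def red(c):
    b,g,r=[c["color"][...,i].astype(int) for i in range(3)]
    return (r>120)&(g<70)&(b<80)&(c["z_map"]>0)
def green(c):
    b,g,r=[c["color"][...,i].astype(int) for i in range(3)]
    return (g>100)&(r<90)&(b<130)&(c["z_map"]>0)
E
python3 - <<'E'
from h import *
for n in ["top","scene"]:
    c=dict(np.load(n+"0.npz")); W=world(c)
    for nm,m in (("red",red(c)),("green",green(c))):
        w=W[m]; w=w[(w[:,2]>120)&(w[:,2]<200)]
        if nm=="red":
            w=w[w[:,2]>155]
        print(n,nm,len(w),w.mean(0),w.min(0),w.max(0), np.median(w[w[:,2]>w[:,2].max()-4],0))
        if nm=="red" and n=="top":
            # fit head: circle from z>=174ish
            from scipy.optimize import least_squares
            t=w[w[:,2]>176.];print(len(t),t.mean(0))
            def model(p):
                d=w[:,:2]-p[:2]; r=np.hypot(*d.T); a=np.arctan2(d[:,1],d[:,0]); return r,a
            for th in(33,36,40):
                ctr=t.mean(0)[:2]
                for _ in range(5):
                    r,a=model(ctr); k=(r>th)&(r<54)
                    ph=np.angle(np.exp(3j*a[k]).mean())/3
                    cl=[w[k][np.abs(np.angle(np.exp(1j*(a[k]-ph-i*2*np.pi/3))))<.5] for i in range(3)]
                print(th,ctr,np.degrees(ph),[ (len(q),q.mean(0).round(1)) for q in cl])
    img=c["color"][200:340,180:480] if n=="top" else c["color"][160:400,200:440]
    cv2.imwrite(f"pics/{n}z.png",cv2.resize(img,None,fx=2.5,fy=2.5,interpolation=cv2.INTER_CUBIC))
c=dict(np.load("top0.npz"));W=world(c)
for k,(a,b) in {"yel":((15,80,80),(35,255,255))}.items():
    h=cv2.cvtColor(c["color"],cv2.COLOR_BGR2HSV); m=cv2.inRange(h,a,b)>0
    w=W[m];w=w[(abs(w[:,2]-130)<12)]; w=w[np.hypot(*(w[:,:2]-np.median(w[:,:2],0)).T)<110]
    print(k,cv2.minAreaRect(w[:,:2].astype(np.float32)),np.median(w[:,2]))
E
```

```text
top red 814 [412.90720824 163.52916863 175.45438939] [369.27778219 113.62006726 158.66385888] [459.02338639 194.12114534 183.82374182] [415.83467994 165.45382131 180.92030938]
378 [414.89831136 164.33564421 178.64186144]
33 [414.89831136 164.33564421] 29.76515499375553 [(52, array([450.9, 184.7, 173.5])), (61, array([377.8, 184.4, 172.9])), (56, array([413.5, 122.2, 173.3]))]
36 [414.89831136 164.33564421] 29.75764169136264 [(43, array([452.3, 185.2, 173.6])), (52, array([376.6, 185.1, 172.8])), (47, array([413.7, 120.7, 173.4]))]
40 [414.89831136 164.33564421] 29.893412784713203 [(31, array([453.9, 186.4, 173.6])), (38, array([374.8, 186.2, 173. ])), (35, array([413.7, 118.7, 173.4]))]
top green 189 [ 497.37065031 -187.08569736  151.57629015] [ 482.85768826 -204.9929905   140.11607724] [ 512.49033017 -171.5603768   156.58657918] [ 499.07862211 -187.04629567  153.74772637]
scene red 728 [408.64684092 170.4063753  170.96238724] [366.86526455 112.50537889 155.64305366] [460.11766607 197.23257826 180.70212315] [412.77442304 166.54705475 178.24216146]
scene green 211 [1295.57868964  -45.99619792  159.27184014] [ 474.31042129 -200.20053245  121.38700553] [2025.25003478  158.92123347  193.23669784] [2005.36412506   71.17303192  190.00403785]
yel ((418.175537109375, 158.88259887695312), (133.26829528808594, 120.6611099243164), 29.642271041870117) 130.11666819525493
```

View pics/topz.png

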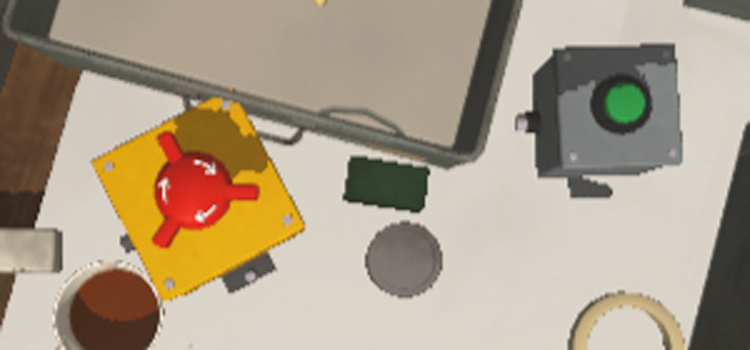

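View pics/scenez.png

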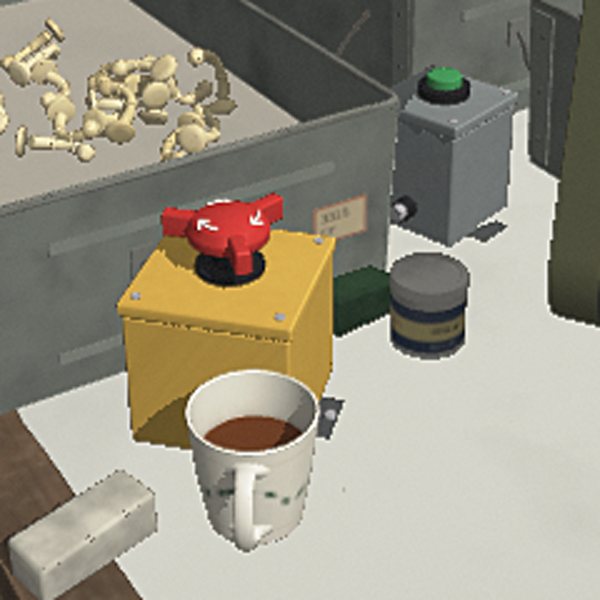

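Run:
```python
from bench import readout
from scipy.spatial.transform import Rotation as R
import numpy as np
o=readout.get_obs(); q=o["tcp_rot"]; r=R.from_quat(np.r_[q[1:],q[0]])
print(r.as_matrix().round(4))
m=r.as_matrix(); print("y yaw",np.degrees(np.arctan2(m[1,1],m[0,1])),"z yaw",np.degrees(np.arctan2(m[1,2],m[0,2])))
```

```text
[[-6.000e-04  3.892e-01 -9.211e-01]
 [ 1.800e-03 -9.211e-01 -3.892e-01]
 [-1.000e+00 -1.900e-03 -1.000e-04]]
y yaw -67.09238939423882 z yaw -157.09240285325671
```

```bash
cat > plan.py <<'E'
import numpy as np,json,sys
from scipy.spatial.transform import Rotation as R
def Rm(y): # tool x down, tool y at yaw y(deg)
    a=np.radians(y); Y=np.array([np.cos(a),np.sin(a),0]);X=np.array([0,0,-1.]);return np.stack([X,Y,np.cross(X,Y)],1)
C=np.array([414,164.5]);
def load(): return json.load(open("cmd.json"))
def rows(wps,g=0.):
    "wps: 10 x (x,y,z,yaw)"
    s=load(); R0=Rm(s[3]); out=[]
    for w in wps:
        d=R0.T@(np.array(w[:3])-s[:3])/10
        rv=R.from_matrix(R0.T@Rm(w[3])).as_rotvec()
        out.append([*d.round(2),*rv.round(3),g])
    print(json.dumps([[float(v)+0. for v in o] for o in out]))
    l=out[-1]; p=np.array(s[:3])+R0@np.array(l[:3])*10
    json.dump([*p, s[3]-np.degrees(l[3])],open("cmd.json","w"))
def lin(a,b,n): return [list(np.array(a)+(np.array(b)-np.array(a))*(i+1)/n) for i in range(n)]
E
python3 - <<'E'
from plan import *
json.dump([252.97,-598.741,253.322,-67.09],open("cmd.json","w"))
s=load(); W=lin(s,[414,164.5,235,60],18)
rows(W[:10]); print(load())
rows(W[10:]+[W[-1]]*2); print(load())
E
```

```text
[[0.1, -3.56, -2.47, -0.123, 0.0, 0.0, 0.0], [0.2, -7.11, -4.95, -0.246, 0.0, 0.0, 0.0], [0.31, -10.67, -7.42, -0.37, 0.0, 0.0, 0.0], [0.41, -14.23, -9.9, -0.493, 0.0, 0.0, 0.0], [0.51, -17.79, -12.37, -0.616, 0.0, 0.0, 0.0], [0.61, -21.34, -14.85, -0.739, 0.0, 0.0, 0.0], [0.71, -24.9, -17.32, -0.863, 0.0, 0.0, 0.0], [0.81, -28.46, -19.8, -0.986, 0.0, 0.0, 0.0], [0.92, -32.02, -22.27, -1.109, 0.0, 0.0, 0.0], [1.02, -35.57, -24.75, -1.232, 0.0, 0.0, 0.0]]
[342.4780000564755, -174.7515450298439, 243.122, 3.498400360117415]
[[0.1, 1.15, -4.18, -0.124, 0.0, 0.0, 0.0], [0.2, 2.3, -8.36, -0.247, 0.0, 0.0, 0.0], [0.3, 3.45, -12.54, -0.37, 0.0, 0.0, 0.0], [0.41, 4.6, -16.71, -0.493, 0.0, 0.0, 0.0], [0.51, 5.75, -20.89, -0.616, 0.0, 0.0, 0.0], [0.61, 6.91, -25.07, -0.74, 0.0, 0.0, 0.0], [0.71, 8.06, -29.25, -0.863, 0.0, 0.0, 0.0], [0.81, 9.21, -33.43, -0.986, 0.0, 0.0, 0.0], [0.81, 9.21, -33.43, -0.986, 0.0, 0.0, 0.0], [0.81, 9.21, -33.43, -0.986, 0.0, 0.0, 0.0]]
[414.00716108063415, 164.5454916845665, 235.02200000000002, 59.992038960016586]
```

>>> step_arm(increments=[[0.1,-3.56,-2.47,-0.123,0,0,0],[0.2,-7.11,-4.95,-0.246,0,0,0],[0.31,-10.67,-7.42,-0.37,0,0,0],[0.41,-14.23,-9.9,-0.493,0,0,0],[0.51,-17.79,-12.37,-0.616,0,0,0],[0.61,-21.34,-14.85,-0.739,0,0,0],[0.71,-24.9,-17.32,-0.863,0,0,0],[0.81,-28.46,-19.8,-0.986,0,0,0],[0.92,-32.02,-22.27,-1.109,0,0,0],[1.02,-35.57,-24.75,-1.232,0,0,0]], grip_force=40)

```text
time: 1.35
tool_pos: [342.3, -173.3, 242.7]
tcp_rot: [0.516, 0.484, 0.516, -0.484]
ft_force: [0.3, -0.0, -0.1]
width: 0.2
```

>>> step_arm(increments=[[0.1,1.15,-4.18,-0.124,0,0,0],[0.2,2.3,-8.36,-0.247,0,0,0],[0.3,3.45,-12.54,-0.37,0,0,0],[0.41,4.6,-16.71,-0.493,0,0,0],[0.51,5.75,-20.89,-0.616,0,0,0],[0.61,6.91,-25.07,-0.74,0,0,0],[0.71,8.06,-29.25,-0.863,0,0,0],[0.81,9.21,-33.43,-0.986,0,0,0],[0.81,9.21,-33.43,-0.986,0,0,0],[0.81,9.21,-33.43,-0.986,0,0,0]])

```text
time: 2.6
tool_pos: [413.7, 164.3, 234.5]
tcp_rot: [0.683, 0.183, 0.683, -0.183]
ft_force: [-0.0, 0.3, -0.4]
width: 0.0
```

Run:
```python
from bench import readout, camera
from h import *
a=camera("scene");b=camera("wrist"); c=camera("top")
cv2.imwrite("pics/s1.png",np.hstack([cv2.resize(a["color"][120:360,180:420],(400,400)),cv2.resize(c["color"][180:360,160:340],(400,400))]));cv2.imwrite("pics/w1.png",b["color"])
np.savez("w1.npz",**b)
```

```text
(no output)
```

View pics/s1.png

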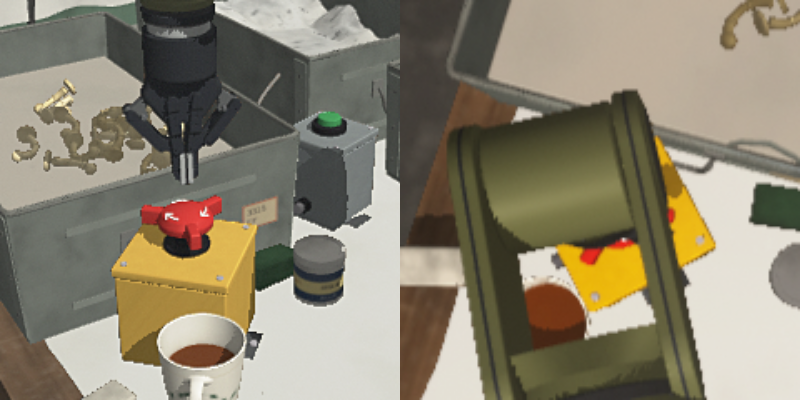

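View pics/w1.png

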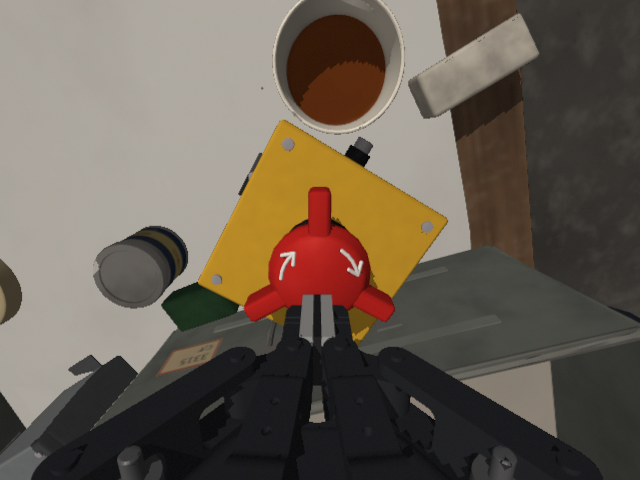

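The wrist view shows the head at about (320,268). The vertical ear (319,210) points at the mug and lines up with the tool axes. I'll refine the centre from this view.

Run:
```python
from h import *
from plan import *
c=dict(np.load("w1.npz"));W=world(c);w=W[red(c)];w=w[(w[:,2]>150)&(w[:,2]<190)]
d=w[:,:2]-[414,164.5]
for a in (150,30,270):
    u=np.array([np.cos(np.radians(a)),np.sin(np.radians(a))]);r=d@u; s=d@np.array([-u[1],u[0]])
    k=(r>36)&(r<56)&(abs(s)<15)
    if k.sum(): print(a,k.sum(),r[k].max(),s[k].min(),s[k].max(),np.median(w[k][:,2]))
print(w[:,2].max(), np.median(w[w[:,2]>178],0))
s=load(); rows(lin(s,[414,164.5,206,60],4)+lin([414,164.5,206,60],[414,164.5,196,60],4)+[[414,164.5,196,60]]*2)
```

```text
150 642 51.48025680747194 -6.770696421412131 4.923860492679077 174.51719030956363
30 442 51.707902204654005 -5.36665777861455 6.521998744291784 174.6108467719591
270 513 50.33635105815583 -5.699164027289717 5.813396999199945 174.12348338944332
182.23541628708875 [411.76649229 168.16843302 179.65225217]
[[0.73, 0.0, 0.0, 0.0, 0.0, 0.0, 0.0], [1.45, 0.0, 0.0, 0.0, 0.0, 0.0, 0.0], [2.18, 0.0, 0.0, 0.0, 0.0, 0.0, 0.0], [2.9, 0.0, 0.0, 0.0, 0.0, 0.0, 0.0], [3.15, 0.0, 0.0, 0.0, 0.0, 0.0, 0.0], [3.4, 0.0, 0.0, 0.0, 0.0, 0.0, 0.0], [3.65, 0.0, 0.0, 0.0, 0.0, 0.0, 0.0], [3.9, 0.0, 0.0, 0.0, 0.0, 0.0, 0.0], [3.9, 0.0, 0.0, 0.0, 0.0, 0.0, 0.0], [3.9, 0.0, 0.0, 0.0, 0.0, 0.0, 0.0]]
```

Centre confirmed within 1 mm. Moving down to just past the expected contact (tip at about 174, so about 6 mm of press).

>>> step_arm(increments=[[0.73,0,0,0,0,0,0],[1.45,0,0,0,0,0,0],[2.18,0,0,0,0,0,0],[2.9,0,0,0,0,0,0],[3.15,0,0,0,0,0,0],[3.4,0,0,0,0,0,0],[3.65,0,0,0,0,0,0],[3.9,0,0,0,0,0,0],[3.9,0,0,0,0,0,0],[3.9,0,0,0,0,0,0]])

```text
time: 4.0
tool_pos: [414.3, 164.6, 196.6]
tcp_rot: [0.683, 0.183, 0.683, -0.183]
ft_force: [-2.0, -0.2, 3.8]
width: 0.1
```

>>> step_arm(increments=[[0.1,0,0,0,0,0,0],[0.2,0,0,0,0,0,0],[0.3,0,0,0,0,0,0],[0.4,0,0,0,0,0,0],[0.5,0,0,0,0,0,0],[0.55,0,0,0,0,0,0],[0.6,0,0,0,0,0,0],[0.6,0,0,0,0,0,0],[0.6,0,0,0,0,0,0],[0.6,0,0,0,0,0,0]])

```text
time: 5.25
tool_pos: [414.2, 164.6, 190.1]
tcp_rot: [0.683, 0.183, 0.683, -0.183]
ft_force: [-0.2, -0.1, 4.8]
width: 0.1
```

>>> step_arm(increments=[[-0.3,0,0,0,0,0,0],[-0.6,0,0,0,0,0,0],[-1.0,0,0,0,0,0,0],[-1.5,0,0,0,0,0,0],[-2,0,0,0,0,0,0],[-2.5,0,0,0,0,0,0],[-3,0,0,0,0,0,0],[-3.5,0,0,0,0,0,0],[-3.5,0,0,0,0,0,0],[-3.5,0,0,0,0,0,0]])

```text
time: 6.5
tool_pos: [414.0, 164.5, 224.9]
tcp_rot: [0.683, 0.183, 0.683, -0.183]
ft_force: [0.5, -0.1, -0.6]
width: 0.2
```

Run:
```python
from bench import readout, camera
from h import *
from plan import *
json.dump([414,164.5,225,60],open("cmd.json","w"))
c=camera("wrist");W=world(c);m=red(c);w=W[m];w=w[(w[:,2]>130)&(w[:,2]<195)]
print(readout.get_obs()["tool_pos"],readout.get_obs()["ft_force"])
d=w[:,:2]-[414,164.5]
for a in (150,30,270):
    u=np.array([np.cos(np.radians(a)),np.sin(np.radians(a))]);r=d@u; s=d@np.array([-u[1],u[0]])
    k=(r>36)&(r<56)&(abs(s)<15)
    if k.sum(): print(a,k.sum(),r[k].max(),s[k].min(),s[k].max(),np.median(w[k][:,2]))
cv2.imwrite("pics/w2.png",np.hstack([cv2.resize(c["color"],(400,300)),cv2.resize(camera("scene")["color"][150:350,190:390],(300,300))]))
def u(a): a=np.radians(a); return np.array([np.cos(a),np.sin(a)])
P=C+47*u(150)-30*u(60); Z0=[*P,225,60]
s=load(); a=lin(s,Z0,3); b=lin(Z0,[*P,174,60],5); rows(a+b+[b[-1]]*2); print(load())
```

```text
[413.89602955 164.48524696 224.73759337] [0.51043679 0.68492946 0.02722545]
150 643 51.39150713812126 -6.292609842375446 4.943941805931872 165.30244603750415
30 440 54.94343079361691 -5.520621843293926 6.508691416381817 165.42870910548515
270 513 50.75431415639753 -5.8051564492773124 5.729569287260695 164.950276876629
[[0.0, -1.0, -1.57, 0.0, 0.0, 0.0, 0.0], [0.0, -2.0, -3.13, 0.0, 0.0, 0.0, 0.0], [0.0, -3.0, -4.7, 0.0, 0.0, 0.0, 0.0], [1.02, -3.0, -4.7, 0.0, 0.0, 0.0, 0.0], [2.04, -3.0, -4.7, 0.0, 0.0, 0.0, 0.0], [3.06, -3.0, -4.7, 0.0, 0.0, 0.0, 0.0], [4.08, -3.0, -4.7, 0.0, 0.0, 0.0, 0.0], [5.1, -3.0, -4.7, 0.0, 0.0, 0.0, 0.0], [5.1, -3.0, -4.7, 0.0, 0.0, 0.0, 0.0], [5.1, -3.0, -4.7, 0.0, 0.0, 0.0, 0.0]]
[358.29680602213136, 162.01923788646684, 174.0, 60.0]
```

View pics/w2.png

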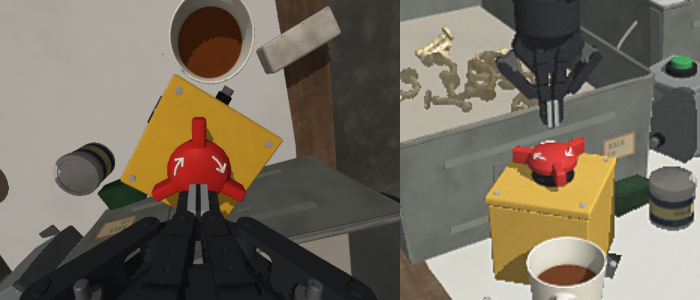

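The ears dropped from 174.5 to 165.3, so the button has latched. The wrist view shows it sitting low with the ear still vertical at (200,130). Next: finger down beside the 150° ear.

>>> step_arm(increments=[[0,-1.0,-1.57,0,0,0,0],[0,-2.0,-3.13,0,0,0,0],[0,-3.0,-4.7,0,0,0,0],[1.02,-3.0,-4.7,0,0,0,0],[2.04,-3.0,-4.7,0,0,0,0],[3.06,-3.0,-4.7,0,0,0,0],[4.08,-3.0,-4.7,0,0,0,0],[5.1,-3.0,-4.7,0,0,0,0],[5.1,-3.0,-4.7,0,0,0,0],[5.1,-3.0,-4.7,0,0,0,0]])

```text
time: 7.85
tool_pos: [358.6, 162.1, 174.3]
tcp_rot: [0.683, 0.183, 0.683, -0.183]
ft_force: [0.7, 0.5, -0.2]
width: -0.1
```

Run:
```python
from bench import readout, camera
from h import *
from plan import *
cv2.imwrite("pics/w3.png",np.hstack([cv2.resize(camera("wrist")["color"],(400,300)),cv2.resize(camera("scene")["color"][150:350,190:390],(300,300))]))
def u(a): a=np.radians(a); return np.array([np.cos(a),np.sin(a)])
def F(deg,off): return [*(C+47*u(150-deg)-off*u(60-deg)),174,60-deg]
w=[F(0,25),F(0,21)]+[F(d,20) for d in (4,8,12,16,20,24)]; rows(w+[w[-1]]*2)
print(load())
w=[F(d,20) for d in (27,30,33,36,39)]; rows(w+[w[-1]]*5)
print(load())
```

```text
[[0.0, 0.5, 0.0, 0.0, 0.0, 0.0, 0.0], [0.0, 0.9, 0.0, 0.0, 0.0, 0.0, 0.0], [0.0, 1.33, -0.13, 0.07, 0.0, 0.0, 0.0], [0.0, 1.67, -0.23, 0.14, 0.0, 0.0, 0.0], [0.0, 2.02, -0.31, 0.209, 0.0, 0.0, 0.0], [0.0, 2.37, -0.37, 0.279, 0.0, 0.0, 0.0], [0.0, 2.73, -0.4, 0.349, 0.0, 0.0, 0.0], [0.0, 3.08, -0.41, 0.419, 0.0, 0.0, 0.0], [0.0, 3.08, -0.41, 0.419, 0.0, 0.0, 0.0], [0.0, 3.08, -0.41, 0.419, 0.0, 0.0, 0.0]]
[370.1461018666152, 190.74282032302756, 174.0, 35.99306838401851]
[[0.0, 0.25, -0.1, 0.052, 0.0, 0.0, 0.0], [0.0, 0.51, -0.18, 0.105, 0.0, 0.0, 0.0], [0.0, 0.77, -0.25, 0.157, 0.0, 0.0, 0.0], [0.0, 1.03, -0.31, 0.209, 0.0, 0.0, 0.0], [0.0, 1.29, -0.36, 0.262, 0.0, 0.0, 0.0], [0.0, 1.29, -0.36, 0.262, 0.0, 0.0, 0.0], [0.0, 1.29, -0.36, 0.262, 0.0, 0.0, 0.0], [0.0, 1.29, -0.36, 0.262, 0.0, 0.0, 0.0], [0.0, 1.29, -0.36, 0.262, 0.0, 0.0, 0.0], [0.0, 1.29, -0.36, 0.262, 0.0, 0.0, 0.0]]
[378.4676637917899, 201.23670459556854, 174.0, 20.981574151590937]
```

View pics/w3.png

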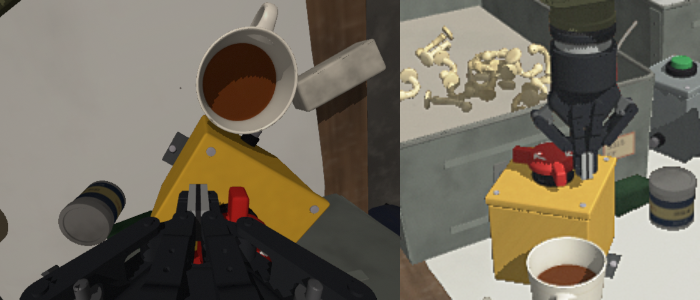

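The finger at (198,200) stands clear of the ear at (238,205), on the correct side. Pushing.

>>> step_arm(increments=[[0,0.5,0,0,0,0,0],[0,0.9,0,0,0,0,0],[0,1.33,-0.13,0.07,0,0,0],[0,1.67,-0.23,0.14,0,0,0],[0,2.02,-0.31,0.209,0,0,0],[0,2.37,-0.37,0.279,0,0,0],[0,2.73,-0.4,0.349,0,0,0],[0,3.08,-0.41,0.419,0,0,0],[0,3.08,-0.41,0.419,0,0,0],[0,3.08,-0.41,0.419,0,0,0]])

```text
time: 9.2
tool_pos: [370.1, 190.9, 174.0]
tcp_rot: [0.63, 0.321, 0.63, -0.321]
ft_force: [-0.5, -0.8, -0.6]
width: 0.2
```

Run:
```python
from bench import readout, camera
from h import *
cv2.imwrite("pics/w4.png",np.hstack([cv2.resize(camera("wrist")["color"],(400,300)),cv2.resize(camera("scene")["color"][150:350,190:390],(300,300))]))
```

```text
(no output)
```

View pics/w4.png

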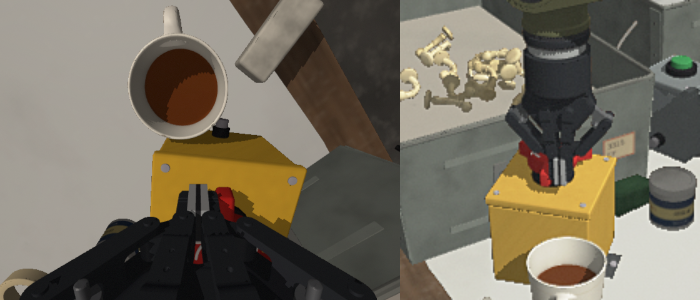

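The finger now touches the ear at (225,205). Continuing.

>>> step_arm(increments=[[0,0.25,-0.1,0.052,0,0,0],[0,0.51,-0.18,0.105,0,0,0],[0,0.77,-0.25,0.157,0,0,0],[0,1.03,-0.31,0.209,0,0,0],[0,1.29,-0.36,0.262,0,0,0],[0,1.29,-0.36,0.262,0,0,0],[0,1.29,-0.36,0.262,0,0,0],[0,1.29,-0.36,0.262,0,0,0],[0,1.29,-0.36,0.262,0,0,0],[0,1.29,-0.36,0.262,0,0,0]])

```text
time: 10.55
tool_pos: [378.5, 201.3, 174.0]
tcp_rot: [0.583, 0.401, 0.583, -0.401]
ft_force: [-1.6, 0.8, -0.1]
width: -0.0
```

Run:
```python
from bench import readout, camera
from h import *
from plan import *
a=camera("wrist"); b=camera("scene")
for c in (a,b):
    W=world(c);w=W[red(c)];w=w[(w[:,2]>130)&(w[:,2]<195)]; d=w[:,:2]-C; r=np.hypot(*d.T); an=np.degrees(np.arctan2(d[:,1],d[:,0]))
    k=(r>38)&(r<54); print(np.percentile(w[:,2],[50,90,99])); h,e=np.histogram(an[k]%360,36,(0,360)); print([(int(e[i]),int(h[i]),round(float(np.percentile(w[k][(an[k]%360>=e[i])&(an[k]%360<e[i+1]),2],80)),1)) for i in range(36) if h[i]>2])
cv2.imwrite("pics/w5.png",np.hstack([cv2.resize(a["color"],(400,300)),cv2.resize(b["color"][150:350,190:390],(300,300))]))
```

```text
[173.76704894 174.7294381  175.27064705]
[(100, 53, 174.5), (110, 33, 174.3)]
[165.76951898 173.60344569 177.2202157 ]
[(100, 19, 172.7), (110, 18, 173.1), (220, 51, 169.6), (230, 14, 173.3)]
```

View pics/w5.png

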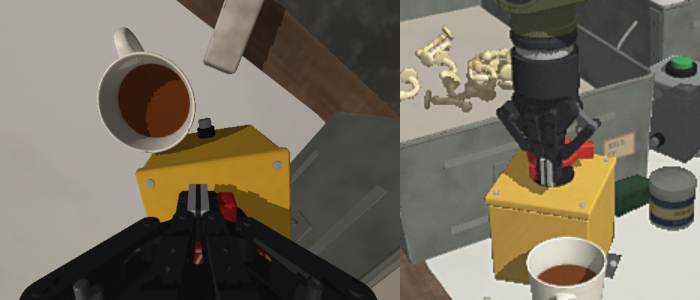

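The ear top is back at 174.5 and sits at about 110°, so the head turned about 0.7 rad and the button sprang out. Backing off along the arc so the head can return, then up.

Run:
```python
from plan import *
def u(a): a=np.radians(a); return np.array([np.cos(a),np.sin(a)])
def F(deg,off,z=174): return [*(C+47*u(150-deg)-off*u(60-deg)),z,60-deg]
w=[F(d,o) for d,o in ((34,21),(28,22),(22,23),(16,24),(10,26),(4,28),(0,31),(0,34),(0,34),(0,34))]; rows(w)
print(load())
w=[F(0,34,z) for z in (185,200,220,240,260)]; rows(w+[w[-1]]*5)
print(load())
```

```text
[[0.0, -0.5, 0.2, -0.088, 0.0, 0.0, 0.0], [0.0, -1.06, 0.51, -0.192, 0.0, 0.0, 0.0], [0.0, -1.57, 0.88, -0.297, 0.0, 0.0, 0.0], [0.0, -2.04, 1.32, -0.402, 0.0, 0.0, 0.0], [0.0, -2.55, 1.85, -0.506, 0.0, 0.0, 0.0], [0.0, -2.99, 2.46, -0.611, 0.0, 0.0, 0.0], [0.0, -3.37, 3.0, -0.681, 0.0, 0.0, 0.0], [0.0, -3.6, 3.19, -0.681, 0.0, 0.0, 0.0], [0.0, -3.6, 3.19, -0.681, 0.0, 0.0, 0.0], [0.0, -3.6, 3.19, -0.681, 0.0, 0.0, 0.0]]
[356.2769808490116, 158.56137693973108, 174.0, 60.0]
[[-1.1, 0.0, 0.0, 0.0, 0.0, 0.0, 0.0], [-2.6, 0.0, 0.0, 0.0, 0.0, 0.0, 0.0], [-4.6, 0.0, 0.0, 0.0, 0.0, 0.0, 0.0], [-6.6, 0.0, 0.0, 0.0, 0.0, 0.0, 0.0], [-8.6, 0.0, 0.0, 0.0, 0.0, 0.0, 0.0], [-8.6, 0.0, 0.0, 0.0, 0.0, 0.0, 0.0], [-8.6, 0.0, 0.0, 0.0, 0.0, 0.0, 0.0], [-8.6, 0.0, 0.0, 0.0, 0.0, 0.0, 0.0], [-8.6, 0.0, 0.0, 0.0, 0.0, 0.0, 0.0], [-8.6, 0.0, 0.0, 0.0, 0.0, 0.0, 0.0]]
[356.2769808490116, 158.56137693973108, 260.0, 60.0]
```

>>> step_arm(increments=[[0,-0.5,0.2,-0.088,0,0,0],[0,-1.06,0.51,-0.192,0,0,0],[0,-1.57,0.88,-0.297,0,0,0],[0,-2.04,1.32,-0.402,0,0,0],[0,-2.55,1.85,-0.506,0,0,0],[0,-2.99,2.46,-0.611,0,0,0],[0,-3.37,3.0,-0.681,0,0,0],[0,-3.6,3.19,-0.681,0,0,0],[0,-3.6,3.19,-0.681,0,0,0],[0,-3.6,3.19,-0.681,0,0,0]])

```text
time: 11.9
tool_pos: [356.5, 158.7, 174.1]
tcp_rot: [0.683, 0.183, 0.683, -0.183]
ft_force: [-0.9, -0.4, -0.3]
width: 0.5
```

>>> step_arm(increments=[[-1.1,0,0,0,0,0,0],[-2.6,0,0,0,0,0,0],[-4.6,0,0,0,0,0,0],[-6.6,0,0,0,0,0,0],[-8.6,0,0,0,0,0,0],[-8.6,0,0,0,0,0,0],[-8.6,0,0,0,0,0,0],[-8.6,0,0,0,0,0,0],[-8.6,0,0,0,0,0,0],[-8.6,0,0,0,0,0,0]])

```text
time: 13.15
tool_pos: [356.2, 158.5, 259.6]
tcp_rot: [0.683, 0.183, 0.683, -0.183]
ft_force: [0.7, 0.2, -0.4]
width: 0.0
```

Run:
```python
from bench import readout, camera
from h import *
from plan import *
a=camera("wrist"); b=camera("scene")
for c in (a,b):
    W=world(c);w=W[red(c)];w=w[(w[:,2]>130)&(w[:,2]<195)]; d=w[:,:2]-C; r=np.hypot(*d.T); an=np.degrees(np.arctan2(d[:,1],d[:,0]))%360
    k=(r>38)&(r<54)&(w[:,2]>160)
    for a0 in (30,150,270):
        q=k&(abs(an-a0)<30); print(a0,q.sum(),an[q].mean() if q.any() else 0,np.median(w[q][:,2]) if q.any() else 0)
cv2.imwrite("pics/w6.png",np.hstack([cv2.resize(a["color"],(400,300)),cv2.resize(b["color"][150:350,190:390],(300,300))]))
# start button: reach
s=load(); T=[498,-187,225,-10]
W=lin(s,T,12); rows(W[:10]); rows(W[10:]+[T]*8)
```

```text
30 195 32.9527863237725 174.58692258499093
150 393 149.43119186880864 174.34867013427927
270 0 0 0
30 64 34.83514439508628 169.55426774933272
150 61 148.97784991364202 169.5358344192201
270 46 265.8748263507661 170.50145978428628
[[0.29, -1.9, 2.46, 0.102, 0.0, 0.0, 0.0], [0.58, -3.81, 4.93, 0.204, 0.0, 0.0, 0.0], [0.88, -5.71, 7.39, 0.305, 0.0, 0.0, 0.0], [1.17, -7.61, 9.85, 0.407, 0.0, 0.0, 0.0], [1.46, -9.52, 12.31, 0.509, 0.0, 0.0, 0.0], [1.75, -11.42, 14.78, 0.611, 0.0, 0.0, 0.0], [2.04, -13.32, 17.24, 0.713, 0.0, 0.0, 0.0], [2.33, -15.23, 19.7, 0.814, 0.0, 0.0, 0.0], [2.62, -17.13, 22.16, 0.916, 0.0, 0.0, 0.0], [2.92, -19.03, 24.63, 1.018, 0.0, 0.0, 0.0]]
[[0.29, 1.09, 2.91, 0.102, 0.0, 0.0, 0.0], [0.58, 2.19, 5.83, 0.204, 0.0, 0.0, 0.0], [0.58, 2.19, 5.83, 0.204, 0.0, 0.0, 0.0], [0.58, 2.19, 5.83, 0.204, 0.0, 0.0, 0.0], [0.58, 2.19, 5.83, 0.204, 0.0, 0.0, 0.0], [0.58, 2.19, 5.83, 0.204, 0.0, 0.0, 0.0], [0.58, 2.19, 5.83, 0.204, 0.0, 0.0, 0.0], [0.58, 2.19, 5.83, 0.204, 0.0, 0.0, 0.0], [0.58, 2.19, 5.83, 0.204, 0.0, 0.0, 0.0], [0.58, 2.19, 5.83, 0.204, 0.0, 0.0, 0.0]]
```

View pics/w6.png

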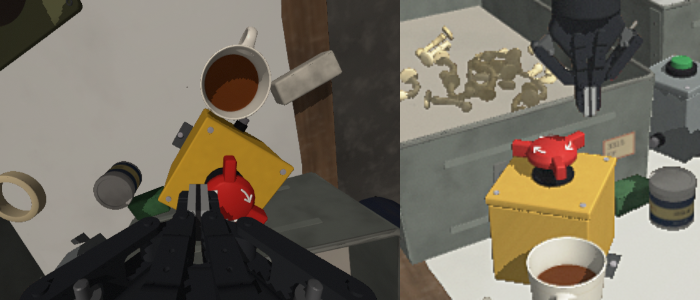

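The head is out (ears at 174.5), turned back (149.4°), and the mug hasn't moved. Now over to the green button.

>>> step_arm(increments=[[0.29,-1.9,2.46,0.102,0,0,0],[0.58,-3.81,4.93,0.204,0,0,0],[0.88,-5.71,7.39,0.305,0,0,0],[1.17,-7.61,9.85,0.407,0,0,0],[1.46,-9.52,12.31,0.509,0,0,0],[1.75,-11.42,14.78,0.611,0,0,0],[2.04,-13.32,17.24,0.713,0,0,0],[2.33,-15.23,19.7,0.814,0,0,0],[2.62,-17.13,22.16,0.916,0,0,0],[2.92,-19.03,24.63,1.018,0,0,0]])

```text
time: 14.5
tool_pos: [474.8, -130.4, 230.7]
tcp_rot: [0.506, 0.494, 0.506, -0.494]
ft_force: [0.9, -0.2, 1.0]
width: 0.1
```

>>> step_arm(increments=[[0.29,1.09,2.91,0.102,0,0,0],[0.58,2.19,5.83,0.204,0,0,0],[0.58,2.19,5.83,0.204,0,0,0],[0.58,2.19,5.83,0.204,0,0,0],[0.58,2.19,5.83,0.204,0,0,0],[0.58,2.19,5.83,0.204,0,0,0],[0.58,2.19,5.83,0.204,0,0,0],[0.58,2.19,5.83,0.204,0,0,0],[0.58,2.19,5.83,0.204,0,0,0],[0.58,2.19,5.83,0.204,0,0,0]])

```text
time: 15.75
tool_pos: [498.0, -187.0, 225.0]
tcp_rot: [0.454, 0.542, 0.454, -0.542]
ft_force: [-0.3, -0.4, 0.3]
width: -0.1
```

Run:
```python
from bench import readout, camera
from h import *
from plan import *
a=camera("wrist"); b=camera("scene")
for c in (a,b):
    W=world(c);w=W[green(c)];w=w[(w[:,2]>142)&(w[:,2]<165)&(np.hypot(w[:,0]-498,w[:,1]+187)<40)]
    print(len(w),w.mean(0),w.min(0),w.max(0),np.median(w[:,2]))
cv2.imwrite("pics/w7.png",np.hstack([cv2.resize(a["color"],(400,300)),cv2.resize(b["color"][100:300,270:470],(300,300))]))
print(load())
```

```text
1839 [ 499.07991058 -185.62923386  152.79353164] [ 483.02955286 -201.86835338  150.30429756] [ 514.62974965 -170.29745627  154.70444149] 152.81030084770913
95 [ 493.75210984 -182.38483194  149.56404534] [ 480.71603663 -205.78493636  142.34564047] [ 513.57226887 -168.26239957  154.54976778] 150.80269777760412
[498.0216790113795, -187.02907335479938, 225.0, -10.015442564986602]
```

View pics/w7.png

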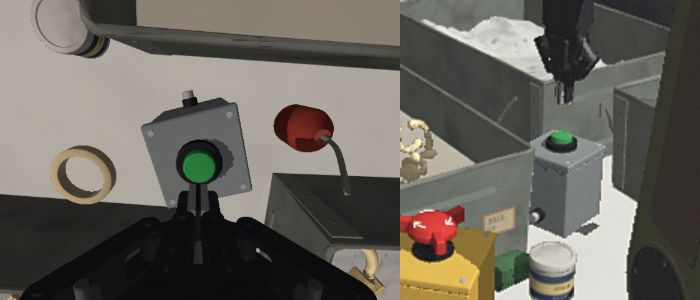

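The wrist view shows the green button at (199,165), in world coordinates about (499,−186,153), with nothing near the gripper. Pressing down to about 5 mm first.

>>> step_arm(increments=[[1,0.05,0,0,0,0,0],[2,0.05,-0.1,0,0,0,0],[3,0.05,-0.1,0,0,0,0],[4,0.05,-0.1,0,0,0,0],[4.5,0.05,-0.1,0,0,0,0],[4.8,0.05,-0.1,0,0,0,0],[5.1,0.05,-0.1,0,0,0,0],[5.4,0.05,-0.1,0,0,0,0],[5.4,0.05,-0.1,0,0,0,0],[5.4,0.05,-0.1,0,0,0,0]])

```text
time: 17.1
tool_pos: [498.9, -186.2, 171.6]
tcp_rot: [0.455, 0.542, 0.454, -0.542]
ft_force: [-0.1, 0.5, 2.8]
width: -0.3
```

>>> step_arm(increments=[[0.05,0,0,0,0,0,0],[0.1,0,0,0,0,0,0],[0.15,0,0,0,0,0,0],[0.2,0,0,0,0,0,0],[0.25,0,0,0,0,0,0],[0.3,0,0,0,0,0,0],[0.3,0,0,0,0,0,0],[0.3,0,0,0,0,0,0],[0.3,0,0,0,0,0,0],[0.3,0,0,0,0,0,0]])

```text
time: 18.35
tool_pos: [498.9, -186.2, 168.2]
tcp_rot: [0.455, 0.542, 0.454, -0.542]
ft_force: [1.5, -0.3, 4.5]
width: 0.2
```

Not clearly at the stop yet, so I'll go on in small steps.

>>> step_arm(increments=[[0.03,0,0,0,0,0,0],[0.05,0,0,0,0,0,0],[0.08,0,0,0,0,0,0],[0.1,0,0,0,0,0,0],[0.1,0,0,0,0,0,0],[0.1,0,0,0,0,0,0],[0.1,0,0,0,0,0,0],[0.1,0,0,0,0,0,0],[0.1,0,0,0,0,0,0],[0.1,0,0,0,0,0,0]])

```text
time: 19.6
tool_pos: [498.9, -186.2, 168.0]
tcp_rot: [0.455, 0.542, 0.454, -0.542]
ft_force: [-0.2, 0.0, 9.2]
width: -0.2
```

The force jumped to 9.2 N and the tool stopped at 168.0 against a command of 167, so the button is fully in. Retracting.

>>> step_arm(increments=[[-0.3,0,0,0,0,0,0],[-0.7,0,0,0,0,0,0],[-1.2,0,0,0,0,0,0],[-2,0,0,0,0,0,0],[-3.5,0,0,0,0,0,0],[-5,0,0,0,0,0,0],[-7,0,0,0,0,0,0],[-9,0,0,0,0,0,0],[-9,0,0,0,0,0,0],[-9,0,0,0,0,0,0]])

```text
time: 20.85
tool_pos: [498.5, -186.0, 256.8]
tcp_rot: [-0.454, -0.542, -0.455, 0.542]
ft_force: [-0.7, 0.1, -0.5]
width: 0.1
```

Run:
```python
from bench import readout, camera
from h import *
from plan import *
a=camera("wrist"); b=camera("scene"); t=camera("top")
w=world(a)[green(a)];w=w[(w[:,2]>142)&(w[:,2]<165)&(np.hypot(w[:,0]-498,w[:,1]+187)<40)];print("green",len(w),np.median(w[:,2]))
for c,f in ((t,"top0.npz"),(b,"scene0.npz")):
  for c in (dict(np.load(f)),c):
    W=world(c);w=W[red(c)];w=w[(w[:,2]>155)&(w[:,2]<195)]; d=w[:,:2]-C; r=np.hypot(*d.T); an=np.degrees(np.arctan2(d[:,1],d[:,0]))%360
    k=(r>36)&(r<54)
    print([(int(q.sum()),an[q].mean().round(1),np.median(w[q][:,2]).round(1)) for q in [k&(abs(an-a0)<30) for a0 in (30,150,270)]])
print(readout.get_obs()["ft_force"])
cv2.imwrite("pics/f.png",np.hstack([cv2.resize(t["color"],(400,300)),cv2.resize(b["color"],(400,300))]))
```

```text
green 1436 152.81912525183313
[(45, np.float64(28.3), np.float64(173.6)), (49, np.float64(151.2), np.float64(173.3)), (47, np.float64(269.6), np.float64(173.7))]
[(45, np.float64(28.1), np.float64(174.0)), (46, np.float64(151.4), np.float64(173.7)), (42, np.float64(271.0), np.float64(174.0))]
[(86, np.float64(35.3), np.float64(168.0)), (76, np.float64(149.2), np.float64(167.0)), (62, np.float64(266.0), np.float64(169.1))]
[(84, np.float64(35.4), np.float64(167.9)), (76, np.float64(149.0), np.float64(167.0)), (19, np.float64(268.9), np.float64(173.6))]
[-0.18355647 -0.52075057  0.14374338]
```

View pics/f.png

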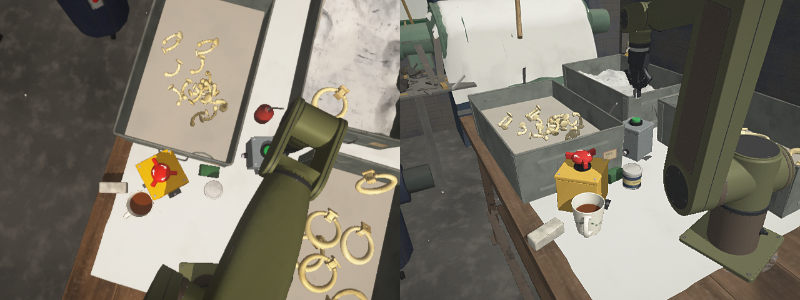

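The final pictures show the red head out and at its start angle, the green button out at 152.8 mm as before, bystanders in place and the tool clear.

```bash
python3 -c "
from bench import workorder
print(workorder.finish_job())"
```

```text
the job is handed in; nothing more can be done
None
```

The emergency stop test is done and handed in at about 21 s of robot time, with both buttons left out and the robot clear of everything.

- **Stop button:** I pressed it to about 11.7 mm and lifted off. It stayed latched by itself, with the ears about 9.3 mm lower than before.
- **Release:** I pushed one ear clockwise by about 0.7 rad. The button sprang out, and after I backed the finger off the head turned back to rest. The ears are within about 1.5° and 0.5 mm of the start in the top view.
- **Start button:** I pressed it until it met its end stop (9.2 N, tool no longer advancing), then let go. Its top measures 152.8 mm, the same as before.

In the last pictures the bystanders look to be where they started; I judged this by eye and did not measure them. One reading disagreed: in the last scene view the third ear read 268.9° and 173.6 mm against 266.0° and 169.1 mm at the start. That ear was partly hidden by the arm, and the top view shows it at rest.

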